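# Set the bench tester's range selector and start the test

## Robot

A 6-joint arm with a two-finger parallel gripper is mounted at the origin on a cart in front of the work surface, level with it; the furniture and walls round the work are solid. World frame = base frame: x ahead of the robot, y to its left, z up, the work surface at z = 0. Lengths are in m, angles in degrees, forces in N, time in s.
With the tool pointing down it reaches from about 0.35 to 0.875 m from the base axis. Payload 4.2 kg.
Tool frame: the origin (TCP) lies midway between the tips of the shut fingers; the grasp point (between the pads) lies 19 mm behind it; z points along the fingers, x is the direction in which the jaws open and shut, and the axes are right-handed (so a half turn about z gives the same grasp; the last joint's range is limited). The gripper opens to 87 mm and grips with 3 to 60 N. Pads are 19 mm wide; open, the fingers measure 117 mm over their backs; the gripper's body (75 mm by 190 mm) begins 51 mm behind the grasp point.
Start: joints at [78.988, 22.042, 0.453, 0, -68.411, -14.817], TCP at [0.272, 0.563, 0.223] pointing down, gripper open.
Joint ranges: [-179.83, 179.83], [-69.29, 118.12], [-61.27, 80.66], [-181.25, 117.63], [-171.15, -9.14], [-177.46, 177.46]. Speed limits (degrees/s): [159.86, 159.86, 180, 180, 180, 180].

## Interface

Orientations are given as a 3x3 rotation matrix whose columns are the frame's x, y, z axes.
In Python, from station import sense, capture, finish_job, find_in gives the robot as it stands.
- The arm moves only by the shell command python3 -m creep 'ROWS'. ROWS is JSON, a list of rows, each a list of 7 numbers: the shift along the tool's x, y, z in mm, then the turn, a rotation vector about the tool's x, y, z in degrees, then the opening, from 0 (shut) to 1 (fully open). A call has exactly 10 rows; each row shifts and turns the commanded pose from where the row before left it, along the tool's axes as they then stand; what a row does not reach is not made up. A row lasts 1/8 s, in which the tool goes at most 62.5 mm and 10.7 degrees, less where a joint would pass 70% of its speed; a pose out of reach is approached as far as the arm can. A call with a gripper value outside its range is refused whole. The fingers move at their own pace and stop on an object; the grip force is fixed at half the most. Time passes only in rows, so rows that do not move let the fingers close, or fill a call up. It gives the time, the measured TCP pose, the force and the opening at its end, in the units of the state.
- sense(): the state, without advancing time (a new reading comes with each control period).
- capture(name): name is "scene" or "top" or "wrist"; returns a dict with "color" (384x512x3 uint8, blue, green, red), "vertical_fov" (degrees; the focal length in pixels is half the picture's height over the tangent of half this angle, whatever the lens; pixels are square), "cx", "cy" (the principal point, pixels), "R" (3x3) and "t" (3): a world point X has camera coordinates R X + t. Camera axes: x right, y down, z forward; pixel columns grow to the right and rows downward; lengths in m; the calibration is good to about 2 mm. A picture is of the moment at which its call begins. There is no depth.
- finish_job(): hands the job in, once; it reports no verdict.
Trained networks look in the newest picture that a camera, given by its name, has taken for a name from the list of things; names that differ only in an ending like _2 or _b are one class to them, and where a whole thing is asked for, a point or a joint stands for the part that bears it (a point fixed in the world has none). Each returns a list of dicts, best first, with "p" (0 to 1); they miss things now and then, are a little off and sometimes report something else, mostly with a low value. They report only what shows in the picture. A call takes as long as a camera call.
- find_in(camera, name): "xy" ([column, row] in pixels, amid what is visible of it).
The state is a dict: "time_s": time; "joints": joint angles; "joint_velocities": joint speeds; "effort": joint torques, N m; "tcp_pos": TCP position; "ee_rot": TCP orientation; "wrist_force": force on the tool from outside, world axes, zero at the start; "moment": the same for the moment, N m; "gripper_width": opening from 0.0 (shut) to 1.0 (fully open).
Only numpy, scipy, OpenCV 4.12 (cv2) and the standard library are available. Lean on these libraries where they do the work, as an engineer would, in place of code of your own. Each camera call takes 0.05 s, during which the arm holds its last target. There are 200 camera calls.

## Task

Set the bench tester to its green range and start the test: with closed fingers or the outside of a finger, push the orange tab of the rotary selector round until its white pointer points at the green dot, and only then press the white button all the way down and let it come back up. Do not take the tab between the fingers, leave the pointer at the green dot, and leave the loose things on the bench where they are.

Things in the scene. Friction and masses are not known exactly. Their poses are not given: they have to be found in the camera images.
- tester: grey bench tester, a flat box 210 (x) x 200 (y) mm, top at z = 40 mm, fixed to the bench; its x axis points away from the robot at yaw 0 (it stands within 20 degrees of that). Origin: bench level, under the selector's vertical axis; box reaches from x = -115 to +95 mm and y = -100 to +100 mm of it.
- selector (a joint): angle of the rotary selector about the vertical axis, rad: 0 = tab and pointer along the tester's +x (far side), growing counter-clockwise seen from above, stops at -1.95 and +1.95. No springs or clicks: it stays where it is left; friction about 0.12 N m, so some 2 to 3 N at the tab. The selector is a black disc 82 mm across, top at z = 54 mm, with a central hub 34 mm across up to z = 63 mm.
- tab (a point): point in the middle of the selector's orange tab, 52 mm from the axis, at z = 57 mm. The tab is an upright block reaching radially from 30 to 64 mm from the axis, 10 mm thick, from z = 44 to 70 mm; a white pointer line runs along the disc and its top. The point's x axis points radially outwards along the pointer, z up.
- dot_green: flat round green dot, 18 mm across, 1.8 mm thick, fixed on the tester's top (z = 40 mm), 82 mm from the selector's axis; one of four dots that stand 45 and 90 degrees to either side of the box's far direction, in an order that changes. Origin: centre of its underside.
- dot_blue: flat round blue dot, 18 mm across, 1.8 mm thick, fixed on the tester's top (z = 40 mm), 82 mm from the selector's axis; one of four dots that stand 45 and 90 degrees to either side of the box's far direction, in an order that changes. Origin: centre of its underside.
- dot_yellow: flat round yellow dot, 18 mm across, 1.8 mm thick, fixed on the tester's top (z = 40 mm), 82 mm from the selector's axis; one of four dots that stand 45 and 90 degrees to either side of the box's far direction, in an order that changes. Origin: centre of its underside.
- dot_red: flat round red dot, 18 mm across, 1.8 mm thick, fixed on the tester's top (z = 40 mm), 82 mm from the selector's axis; one of four dots that stand 45 and 90 degrees to either side of the box's far direction, in an order that changes. Origin: centre of its underside.
- start (a joint): travel of the white start button, m: 0 = up, 0.006 = fully down; spring return, about 5 N when fully down
- start_top (a point): centre of the top of the white start button, 28 mm across, in a black housing on the tester's near side, 86 mm from the selector's axis; it moves straight down when pressed
- spacer_block: loose aluminium block 30x50x20 mm, lying left of the tester; a bystander. Origin: centre of its underside.
- stop_nut: loose dark knurled nut, 24 mm across, 14 mm tall, lying left of the tester; a bystander. Origin: centre of its underside.
- screwdriver: loose screwdriver with blue and black handle, 163 mm long, lying right of the tester; a bystander. Origin: centre of its underside.
- pliers: loose pliers with orange and black handles, 150 mm long, 12 mm high, behind the tester; a bystander. Origin: centre of its underside.

How it is judged (in metres and radians):
On the way, in this order (a step that is already met when the one before it is completed fails the run):
1. the pointer is pushed to the green dot and rests there (y of dot_green in the frame of tab between -0.011 and 0.011 m and x of dot_green in the frame of tab above 0 m and velocity of joint selector between -0.05 and 0.05 rad/s), for 0.3 s.
2. the start button is pressed down (y of dot_green in the frame of tab between -0.011 and 0.011 m and x of dot_green in the frame of tab above 0 m and value of joint start above 0.0045 m), for 0.05 s.
At the end, for the whole second after the job is handed in: The selector rests with its pointer line passing within 11 mm of the centre of the green dot (about 8 degrees), and the start button, pressed at least 4.5 mm down after that, is up again (within 1.5 mm) (all of step 1 and value of joint start below 0.0015 m); the robot touches nothing.
It fails at once if the button is pressed (over 3 mm) while the pointer is not at the green dot (value of joint start above 0.003 m and not (y of dot_green in the frame of tab between -0.011 and 0.011 m and x of dot_green in the frame of tab above 0 m)).
It fails at once if the tab is taken between the fingers (y of the grasp point in the frame of tab between -0.007 and 0.007 m and x of the grasp point in the frame of tab between -0.025 and 0.02 m and z of the grasp point in the frame of tab below 0.022 m).
It fails at once if a loose bystander is moved or lifted by more than 15 mm (distance of any of spacer_block, stop_nut, screwdriver, pliers from where it was at the start of the episode above 0.015 m).
It also fails if it takes over 45 s, if anything falls off the work surface, if the arm or the gripper's body presses on something with over 40 N, if the wrist force passes 120 N, or if a joint passes its speed limit or range.

## Working session

There is one attempt and no reset: what is moved stays moved. The work goes in short steps, Python scripts to look and compute and a shell command to move; the robot and the scene stay as the last step left them, time stands still between calls to the robot, and variables do not carry over. Pictures are saved under pics/ and viewed, about 8 in all and at most 12, crops included, and the job is handed in when it is done.

```bash
mkdir -p pics; cat > h.py <<'E'
import numpy as np,cv2
from station import sense,capture,finish_job,find_in
def ray(c,uv,z):
    f=192/np.tan(np.radians(c['vertical_fov'])/2)
    R=np.array(c['R']);t=np.array(c['t'])
    d=R.T@np.array([(uv[0]-c['cx'])/f,(uv[1]-c['cy'])/f,1]);o=-R.T@t
    return o+d*(z-o[2])/d[2]
def proj(c,X):
    f=192/np.tan(np.radians(c['vertical_fov'])/2)
    p=np.array(c['R'])@X+np.array(c['t']);return np.array([c['cx']+f*p[0]/p[2],c['cy']+f*p[1]/p[2]])
E
python3 - <<'E'
from h import *
s=sense();print(s['time_s'],s['tcp_pos'],np.round(s['ee_rot'],3).tolist(),s['gripper_width'])
for n in ['top','scene']:
    c=capture(n);cv2.imwrite(f'pics/{n}0.png',cv2.resize(c['color'],(800,600),interpolation=cv2.INTER_CUBIC))
    for k,z in [('dot_green',.042),('dot_blue',.042),('dot_yellow',.042),('dot_red',.042),('tab',.06),('start_top',.05),('selector',.054),('tester',.04),('spacer_block',.02),('stop_nut',.014),('screwdriver',.01),('pliers',.01)]:
        for r in find_in(n,k)[:1]: print(n,k,np.round(r['xy']),round(r['p'],2),np.round(ray(c,r['xy'],z),4))
E
```

```text
0.0 [0.27201316 0.56203229 0.22148466] [[-0.436, -0.9, -0.001], [-0.9, 0.436, -0.002], [0.002, -0.0, -1.0]] 0.997516540550083
top dot_green [217. 190.] 0.36 [0.6319 0.0473 0.042 ]
top dot_blue [155. 224.] 0.38 [0.5567 0.1852 0.042 ]
top dot_yellow [231. 219.] 0.5 [0.566  0.0161 0.042 ]
top tab [193. 219.] 0.89 [0.5653 0.0987 0.06  ]
top start_top [197. 260.] 0.53 [0.4762 0.0911 0.05  ]
top selector [196. 220.] 0.72 [0.5619 0.0926 0.054 ]
top tester [195. 226.] 0.7 [0.5515 0.0955 0.04  ]
top spacer_block [134. 244.] 0.73 [0.5122 0.2356 0.02  ]
top stop_nut [129. 206.] 0.53 [0.5985 0.2509 0.014 ]
top screwdriver [363. 272.] 0.68 [ 0.4436 -0.2879  0.01  ]
top pliers [193. 144.] 0.65 [0.7469 0.1045 0.01  ]
scene dot_green [206. 179.] 0.32 [0.568  0.0936 0.042 ]
scene dot_yellow [248. 157.] 0.65 [0.7135 0.0705 0.042 ]
scene dot_red [205. 178.] 0.6 [0.5667 0.0966 0.042 ]
scene tab [206. 179.] 0.74 [0.5516 0.0763 0.06  ]
scene start_top [183. 194.] 0.64 [0.4814 0.0876 0.05  ]
scene selector [203. 176.] 0.81 [0.559 0.095 0.054]
scene tester [202. 189.] 0.87 [0.5301 0.0737 0.04  ]
scene spacer_block [149. 178.] 0.66 [0.4939 0.2367 0.02  ]
scene stop_nut [176. 165.] 0.45 [0.5868 0.2337 0.014 ]
scene screwdriver [295. 290.] 0.64 [ 0.4419 -0.2622  0.01  ]
scene pliers [246. 162.] 0.79 [0.7299 0.0919 0.01  ]
```

View pics/top0.png

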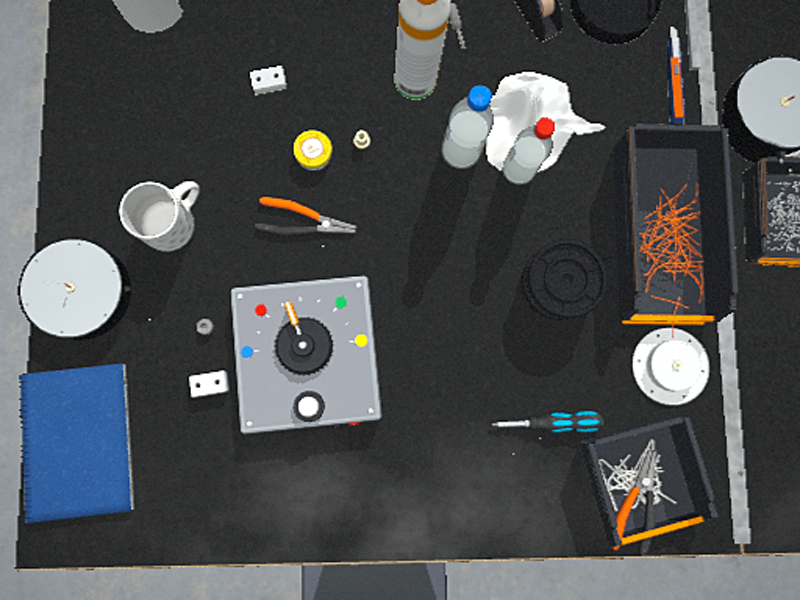

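View pics/scene0.png

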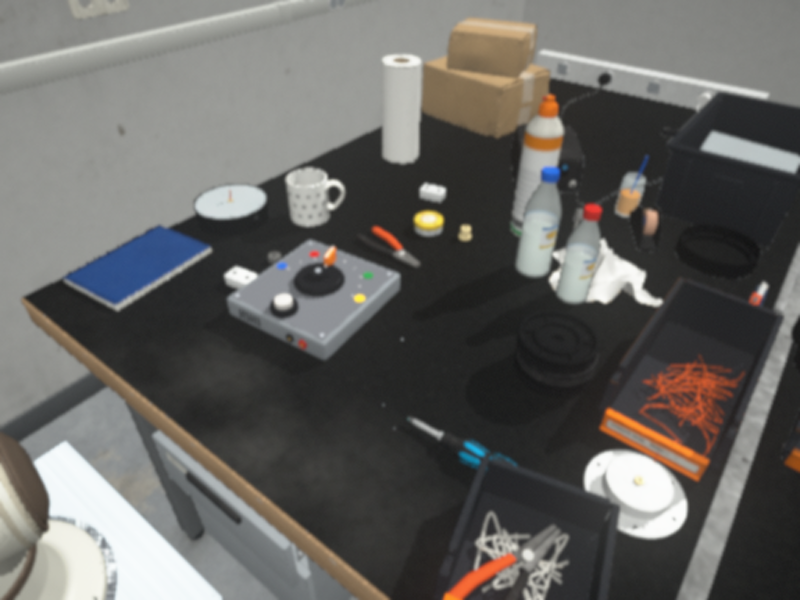

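The top view (800x600) shows the dots: red (261,310), green (340,302), yellow (361,340), blue (247,352). The tab is near (292,313), pointing slightly left, and the button is at (308,406). The arm is out of view to the left. Next I refine these by colour.

```bash
cat >> h.py <<'E'
def blob(img,near,kind,r=12):
    hsv=cv2.cvtColor(img,cv2.COLOR_BGR2HSV).astype(int);H,S,V=hsv[...,0],hsv[...,1],hsv[...,2]
    yy,xx=np.mgrid[:384,:512];w=np.hypot(xx-near[0],yy-near[1])<r
    m={'red':((H<6)|(H>172))&(S>120),'green':(H>45)&(H<90)&(S>100),'yellow':(H>22)&(H<38)&(S>120),'blue':(H>95)&(H<125)&(S>120),'orange':(H>5)&(H<22)&(S>130),'white':(S<60)&(V>190)}[kind]&w&(V>60)
    return np.array([xx[m].mean(),yy[m].mean()]),m.sum()
def tester(c,near):
    P=[];A={'red':45,'green':-45,'yellow':-90,'blue':90}
    ks=list(near)
    for k in ks:
        b,n=blob(c['color'],near[k],k,9);p=ray(c,b,.0418);print(k,b.round(1),n,p.round(4));P.append(p[:2])
    P=np.array(P);Q=np.array([[.082*np.cos(np.radians(A[k])),.082*np.sin(np.radians(A[k]))] for k in ks])
    z=P@[1,1j];q=Q@[1,1j];a=np.angle(((z-z.mean())*np.conj(q-q.mean())).sum());o=z.mean()-q.mean()*np.exp(1j*a)
    print('origin',o,'yaw',np.degrees(a),'resid mm',1e3*abs(o+q*np.exp(1j*a)-z));return o,a
E
python3 - <<'E'
from h import *
c=capture('top');o,a=tester(c,{'red':(167,198.4),'green':(217.6,193),'yellow':(231,218),'blue':(158,225)})
b,n=blob(c['color'],(187,200),'orange',14);p=ray(c,b,.068);print('tab',b,n,p,np.degrees(np.angle(p[0]-o.real+1j*(p[1]-o.imag))-a))
b,n=blob(c['color'],(197,260),'white',12);print('btn',b,n,ray(c,b,.05),'nominal',o-.086*np.exp(1j*a))
R=np.array(c['R']);print('cam',-R.T@np.array(c['t']))
cv2.imwrite('pics/crop1.png',cv2.resize(c['color'][170:285,140:255],(690,690)[:1]+(598,),interpolation=cv2.INTER_CUBIC))
E
```

```text
red [166.4 198.1] 45 [0.614  0.1605 0.0418]
green [217.8 193. ] 46 [0.6247 0.0451 0.0418]
yellow [230.7 217.4] 50 [0.5691 0.0161 0.0418]
blue [157.5 224.6] 50 [0.5543 0.1794 0.0418]
origin (0.5616691825603812+0.09762467842138019j) yaw 5.196703186636055 resid mm [0.20646315 0.0776818  0.0981013  0.11867517]
tab [186.71111111 200.73333333] 45 [0.60447549 0.11190639 0.068     ] 13.253836198465246
btn [196.16911765 258.79411765] 136 [0.47796432 0.09208125 0.05      ] nominal (0.4760226759293716+0.08983520463270736j)
cam [ 4.89008863e-01 -3.10414496e-04  1.02348409e+00]
```

View pics/crop1.png

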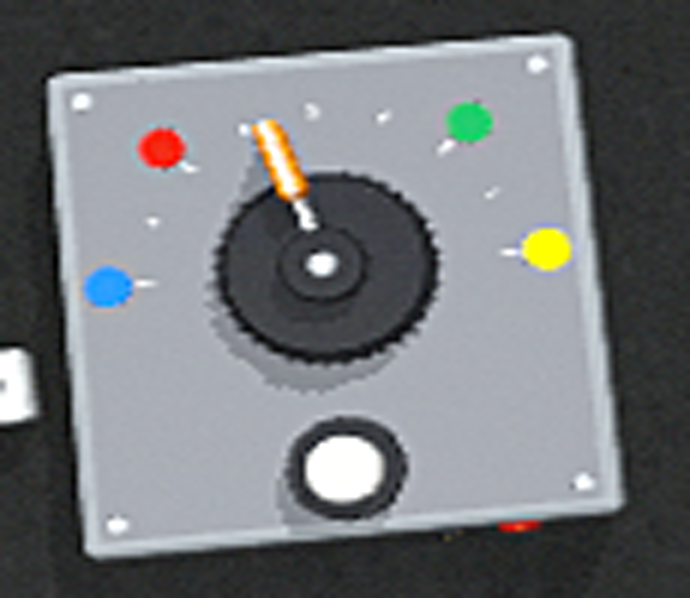

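The crop confirms it. The pointer is about 14° CCW of the far direction, and green is at -45° (clockwise), with a 0.2 mm pose fit. I'll keep the fingers shut with the tool's x along the radial line, and push with the finger side on an arc about the axis.

```bash
cat >> h.py <<'E'
O=np.array([.5617,.0976]);YAW=5.2
def pose(phi,d=14.5,R=55,z=.059):
    f=np.radians(phi);e=np.array([np.cos(f),np.sin(f)]);n=np.array([-e[1],e[0]])
    p=np.r_[O+(R*e+d*n)/1e3,z];return p,np.c_[np.r_[-e,0],np.r_[n,0],[0,0,-1]]
def delta(p,Rm,p2,R2):
    from scipy.spatial.transform import Rotation as Q
    return np.round(np.r_[Rm.T@(p2-p)*1e3,Q.from_matrix(Rm.T@R2).as_rotvec(degrees=True)],2)
def now(): s=sense();return np.array(s['tcp_pos']),np.array(s['ee_rot'])
E
python3 - <<'E'
from h import *
p,z=pose(45,z=.20)
print(delta(*now(),p,z)); print('arc5',delta(*pose(45),*pose(40)))
E
```

```text
[ 235.68 -467.46   22.57    0.      0.     19.17]
arc5 [-1.05 -4.85  0.    0.    0.    5.  ]
```

```bash
python3 -m creep '[[26.2,-51.9,2.5,0,0,0,0],[26.2,-51.9,2.5,0,0,0,0],[26.2,-51.9,2.5,0,0,0,0],[26.2,-51.9,2.5,0,0,0,0],[26.2,-51.9,2.5,0,0,0,0],[26.2,-51.9,2.5,0,0,0,0],[26.2,-51.9,2.5,0,0,0,0],[26.2,-51.9,2.5,0,0,0,0],[26.2,-51.9,2.5,0,0,0,0],[0,0,0,0,0,9.6,0]]'
python3 -m creep '[[0,0,0,0,0,9.6,0],[0,0,20,0,0,0,0],[0,0,20,0,0,0,0],[0,0,20,0,0,0,0],[0,0,0,0,0,0,0],[0,0,0,0,0,0,0],[0,0,0,0,0,0,0],[0,0,0,0,0,0,0],[0,0,0,0,0,0,0],[0,0,0,0,0,0,0]]'
python3 - <<'E'
from h import *
print(delta(*now(),*pose(45)))
c=capture('top');cv2.imwrite('pics/a.png',cv2.resize(c['color'][130:290,100:300],(750,600)))
E
```

```text
time_s: 2.6
tcp_pos: [0.5917, 0.1433, 0.1993]
ee_rot: [[-0.588, -0.809, -0.001], [-0.809, 0.588, -0.001], [0.001, 0.0, -1.0]]
wrist_force: [-1.1, 1.3, 0.3]
gripper_width: 0.018
time_s: 3.85
tcp_pos: [0.59, 0.1468, 0.1402]
ee_rot: [[-0.707, -0.707, 0.0], [-0.707, 0.707, 0.0], [-0.0, -0.0, -1.0]]
wrist_force: [0.3, 0.4, -0.0]
gripper_width: 0.004
[-1.800e-01 -2.800e-01  8.119e+01 -1.000e-02  1.000e-02 -3.000e-02]
```

View pics/a.png

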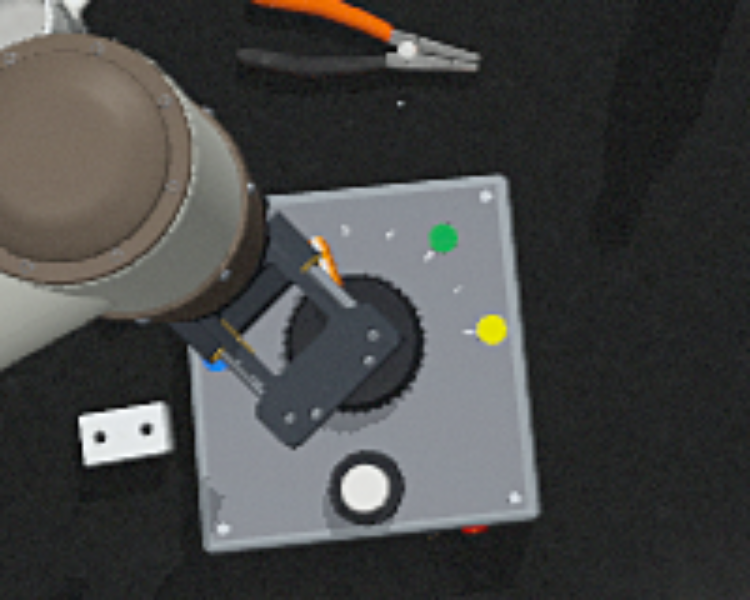

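The gripper is over the left-far quadrant, clear of the tab, so I descend and push round.

```bash
python3 -m creep '[[0,0,20,0,0,0,0],[0,0,20,0,0,0,0],[0,0,20,0,0,0,0],[0,0,15,0,0,0,0],[0,0,6,0,0,0,0],[0,0,0,0,0,0,0],[-1.05,-4.85,0,0,0,5,0],[-1.05,-4.85,0,0,0,5,0],[-1.05,-4.85,0,0,0,5,0],[0,0,0,0,0,0,0]]'
python3 - <<'E'
from h import *
print(delta(*now(),*pose(30)))
E
python3 -m creep '[[-1.05,-4.85,0,0,0,5,0],[-1.05,-4.85,0,0,0,5,0],[-1.05,-4.85,0,0,0,5,0],[-1.05,-4.85,0,0,0,5,0],[-1.05,-4.85,0,0,0,5,0],[-1.05,-4.85,0,0,0,5,0],[-1.05,-4.85,0,0,0,5,0],[-1.05,-4.85,0,0,0,5,0],[-1.05,-4.85,0,0,0,5,0],[0,0,0,0,0,0,0]]'
python3 - <<'E'
from h import *
print(delta(*now(),*pose(-15)))
c=capture('top');cv2.imwrite('pics/b.png',cv2.resize(c['color'][130:290,100:300],(750,600)))
E
```

```text
time_s: 5.15
tcp_pos: [0.6024, 0.1378, 0.06]
ee_rot: [[-0.866, -0.5, 0.002], [-0.5, 0.866, 0.001], [-0.002, -0.0, -1.0]]
wrist_force: [0.3, 0.3, -0.1]
gripper_width: 0.002
[ 0.34  0.08  0.95 -0.01  0.1   0.01]
time_s: 6.4
tcp_pos: [0.6184, 0.098, 0.0597]
ee_rot: [[-0.966, 0.257, 0.001], [0.257, 0.966, 0.001], [-0.001, 0.001, -1.0]]
wrist_force: [-0.8, 2.7, 0.8]
gripper_width: 0.005
[-0.38 -0.56  0.66  0.07  0.05  0.1 ]
```

View pics/b.png

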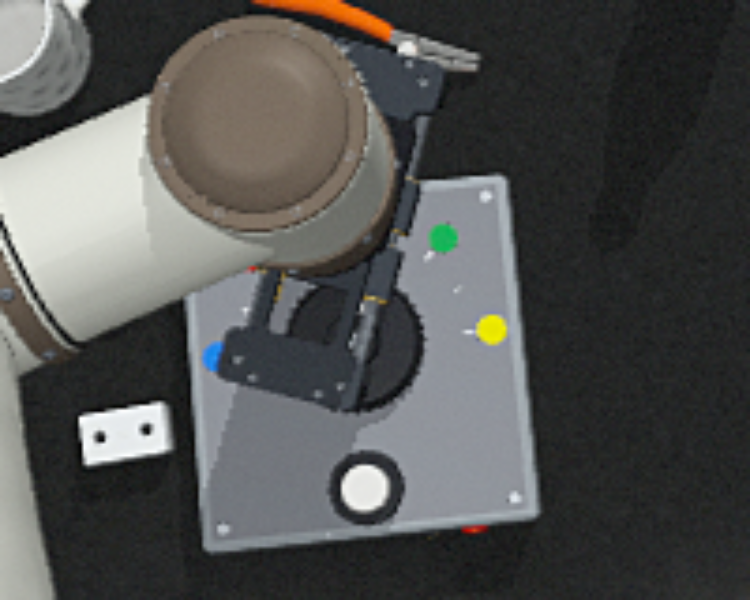

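The push force is about 2.7 N against the motion, so the tab is riding along. I finish the arc with a slow end, then back off sideways and lift.

```bash
python3 -m creep '[[-1.05,-4.85,0,0,0,5,0],[-1.05,-4.85,0,0,0,5,0],[-1.05,-4.85,0,0,0,5,0],[-1.05,-4.85,0,0,0,5,0],[-0.4,-1.9,0,0,0,2,0],[-0.3,-1.5,0,0,0,1.5,0],[-0.25,-1.3,0,0,0,1.3,0],[0,0,0,0,0,0,0],[0,0,0,0,0,0,0],[0,0,0,0,0,0,0]]'
python3 - <<'E'
from h import *
print(delta(*now(),*pose(-39.8)))
E
python3 -m creep '[[0,6,0,0,0,0,0],[0,10,0,0,0,0,0],[0,0,-20,0,0,0,0],[0,0,-30,0,0,0,0],[0,0,-30,0,0,0,0],[20,30,-20,0,0,0,0],[30,30,0,0,0,0,0],[30,30,0,0,0,0,0],[0,0,0,0,0,0,0],[0,0,0,0,0,0,0]]'
python3 - <<'E'
from h import *
c=capture('top');cv2.imwrite('pics/c.png',cv2.resize(c['color'][130:290,100:300],(750,600)))
b,n=blob(c['color'],(212,200),'orange',20);p=ray(c,b,.068);print('tab',b,n,p,np.degrees(np.angle(p[0]-O[0]+1j*(p[1]-O[1])))-YAW)
c=capture('wrist');cv2.imwrite('pics/cw.png',c['color'])
E
```

```text
time_s: 7.7
tcp_pos: [0.613, 0.0736, 0.0593]
ee_rot: [[-0.768, 0.64, 0.001], [0.64, 0.768, 0.0], [-0.001, 0.001, -1.0]]
wrist_force: [1.9, 1.8, 2.2]
gripper_width: 0.007
[-0.26  0.1   0.27  0.03  0.04 -0.01]
time_s: 8.95
tcp_pos: [0.6187, 0.2061, 0.1584]
ee_rot: [[-0.768, 0.64, -0.001], [0.64, 0.768, -0.001], [0.0, -0.002, -1.0]]
wrist_force: [-0.5, -0.7, -0.7]
gripper_width: 0.005
tab [208.1875     205.60416667] 48 [0.59338721 0.06487774 0.068     ] -51.120659042827604
```

View pics/c.png

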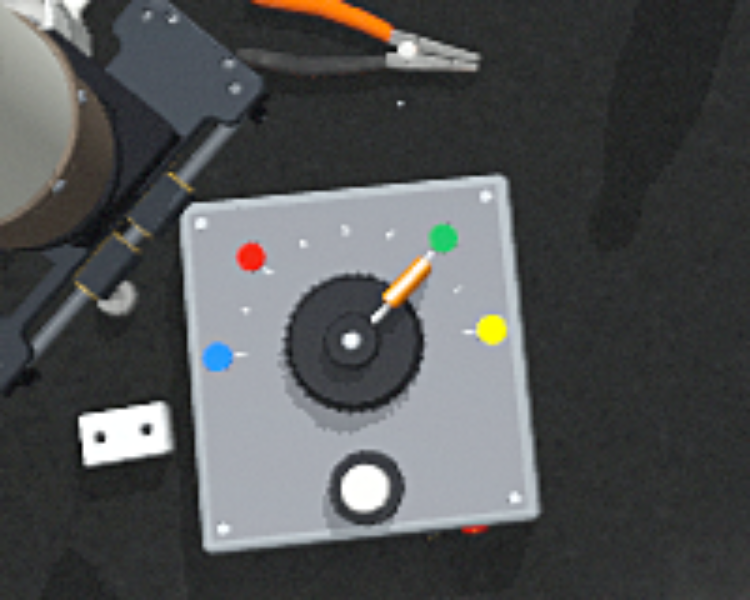

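View pics/cw.png

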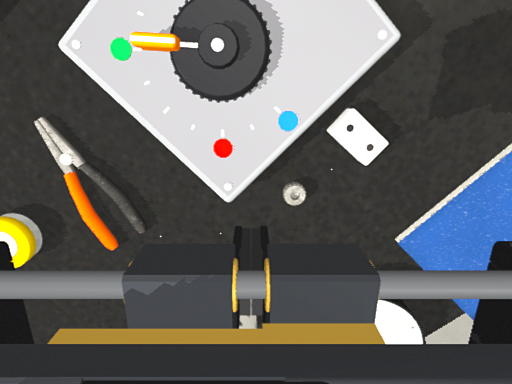

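The top view shows the pointer close to green at (443,238), with the tab at (408,282). The orange blob includes a side face, so I'll measure the white line itself.

```bash
python3 - <<'E'
from h import *
for cam in ['top','wrist']:
    c=capture(cam);g=cv2.cvtColor(c['color'],cv2.COLOR_BGR2HSV).astype(int)
    f=192/np.tan(np.radians(c['vertical_fov'])/2)
    for z,r0,r1 in [(.0548,20,29),(.0705,34,62)]:
        # brightness low-saturation profile across angles, sampled directly in selector frame
        A=np.arange(-62,-30,.5);prof=[]
        for a in A:
            t=np.radians(a+YAW);v=[]
            for r in np.linspace(r0,r1,20):
                u=proj(c,np.array([O[0]+r/1e3*np.cos(t),O[1]+r/1e3*np.sin(t),z])).astype(np.float32)
                v.append(cv2.getRectSubPix(c['color'],(1,1),(float(u[0]),float(u[1])))[0,0,0])  # blue channel: white high, orange/black low
            prof.append(np.mean(v))
        prof=np.array(prof);w=np.clip(prof-(prof.max()+prof.min())/2,0,None);print(cam,z,'peak',A[prof.argmax()],'cent',(w*A).sum()/w.sum(),prof.max(),prof[::6].round())
print(proj(c,np.r_[O,.063]))
E
```

```text
top 0.0548 peak -48.0 cent -48.4813454759107 229.9 [ 50.  57.  93. 161. 217. 225. 155.  72.  57.  64.  67.]
top 0.0705 peak -48.5 cent -43.67120057349833 242.95 [134. 112.  48.  46. 211. 212.  84. 141. 156. 154. 157.]
wrist 0.0548 peak -45.5 cent -43.43140966734056 255.0 [ 63.  64.  64.  63.  57. 199. 255. 242. 131.  76.  77.]
wrist 0.0705 peak -46.5 cent -49.05950291114427 255.0 [227. 217. 211. 208.  15. 255. 170.  27.  76. 162. 211.]
[217.8929502   41.79774043]
```

Four readings of the pointer give about -43.5° to -48.5°, mean around -46.7°, against -45° with ±7.7° allowed. That is well inside. Now the button.

```bash
python3 - <<'E'
from h import *
p,R=now();b=O-.086*np.array([np.cos(np.radians(YAW)),np.sin(np.radians(YAW))]);print(b,delta(p,R,np.r_[b,.10],R))
for n in ['top','wrist']:
    c=capture(n);r=find_in(n,'start_top');print(n,[(x['xy'],x['p']) for x in r[:1]])
c=capture('top');bb,n=blob(c['color'],(196,259),'white',14)
for z in (.05,.06,.07):print(z,ray(c,bb,z))
E
```

```text
[0.47605394 0.0898056 ] [  35.72 -180.25   59.07    0.      0.      0.  ]
top [([193.0, 258.5], 0.54)]
wrist []
0.05 [0.47747666 0.09144409 0.05      ]
0.06 [0.47759513 0.09050156 0.06      ]
0.07 [0.47771359 0.08955902 0.07      ]
```

```bash
python3 -m creep '[[9,-45,0,0,0,0,0],[9,-45,0,0,0,0,0],[9,-45,0,0,0,0,0],[8.7,-45,0,0,0,0,0],[0,0,20,0,0,0,0],[0,0,20,0,0,0,0],[0,0,15,0,0,0,0],[0,0,10,0,0,0,0],[0,0,0,0,0,0,0],[0,0,0,0,0,0,0]]'
python3 - <<'E'
from h import *
s=sense();print(s['tcp_pos'],s['wrist_force'])
c=capture('wrist');cv2.imwrite('pics/dw.png',c['color'])
c=capture('scene');cv2.imwrite('pics/ds.png',cv2.resize(c['color'][140:250,120:280],(800,550),interpolation=cv2.INTER_CUBIC))
E
```

```text
time_s: 10.65
tcp_pos: [0.4768, 0.0911, 0.0946]
ee_rot: [[-0.768, 0.64, 0.001], [0.64, 0.768, 0.0], [-0.001, 0.001, -1.0]]
wrist_force: [-0.2, 0.1, 0.4]
gripper_width: 0.005
[0.47681118 0.09107384 0.09457997] [-0.22709547  0.12432086  0.35706816]
```

View pics/ds.png

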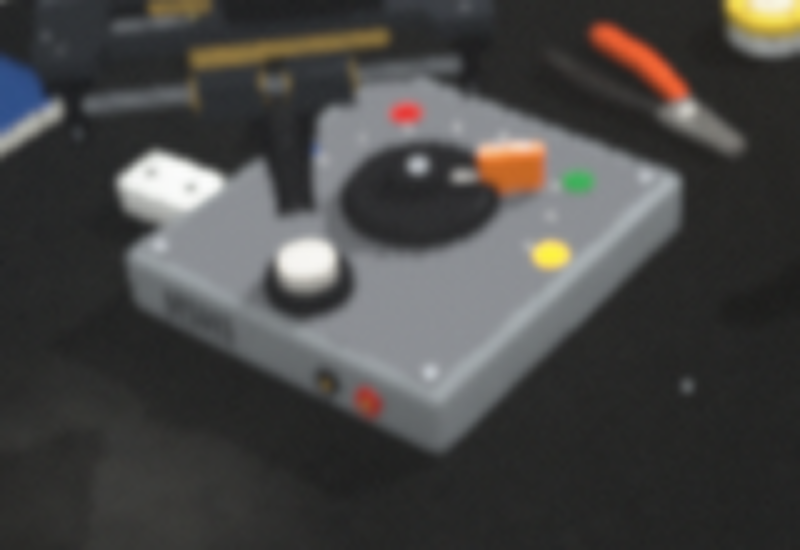

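The closed fingertips are narrow and hang above the button, which stands well proud of its housing. I descend in small steps.

```bash
python3 -m creep '[[0,-1,10,0,0,0,0],[0,0,10,0,0,0,0],[0,0,2,0,0,0,0],[0,0,2,0,0,0,0],[0,0,2,0,0,0,0],[0,0,2,0,0,0,0],[0,0,0,0,0,0,0],[0,0,0,0,0,0,0],[0,0,0,0,0,0,0],[0,0,0,0,0,0,0]]'
```

```text
time_s: 12.0
tcp_pos: [0.4757, 0.0901, 0.0661]
ee_rot: [[-0.768, 0.641, 0.0], [0.641, 0.768, 0.0], [-0.0, 0.0, -1.0]]
wrist_force: [-0.6, 0.3, -0.4]
gripper_width: 0.006
```

```bash
python3 -m creep '[[0,0,1,0,0,0,0],[0,0,1,0,0,0,0],[0,0,1,0,0,0,0],[0,0,1,0,0,0,0],[0,0,1,0,0,0,0],[0,0,1,0,0,0,0],[0,0,0,0,0,0,0],[0,0,0,0,0,0,0],[0,0,0,0,0,0,0],[0,0,0,0,0,0,0]]'
```

```text
time_s: 13.25
tcp_pos: [0.4757, 0.0901, 0.0601]
ee_rot: [[-0.768, 0.64, 0.0], [0.64, 0.768, 0.0], [-0.0, 0.0, -1.0]]
wrist_force: [-0.3, 0.4, 2.4]
gripper_width: 0.003
```

```bash
python3 -m creep '[[0,0,1,0,0,0,0],[0,0,1,0,0,0,0],[0,0,0,0,0,0,0],[0,0,0,0,0,0,0],[0,0,0,0,0,0,0],[0,0,0,0,0,0,0],[0,0,0,0,0,0,0],[0,0,0,0,0,0,0],[0,0,0,0,0,0,0],[0,0,0,0,0,0,0]]'; python3 -m creep '[[0,0,1,0,0,0,0],[0,0,1,0,0,0,0],[0,0,0,0,0,0,0],[0,0,0,0,0,0,0],[0,0,0,0,0,0,0],[0,0,0,0,0,0,0],[0,0,0,0,0,0,0],[0,0,0,0,0,0,0],[0,0,0,0,0,0,0],[0,0,0,0,0,0,0]]'
```

```text
time_s: 14.5
tcp_pos: [0.4757, 0.0901, 0.058]
ee_rot: [[-0.768, 0.641, -0.0], [0.641, 0.768, -0.0], [0.0, -0.0, -1.0]]
wrist_force: [-1.7, 0.1, 3.6]
gripper_width: 0.005
time_s: 15.75
tcp_pos: [0.4757, 0.0901, 0.0564]
ee_rot: [[-0.768, 0.64, 0.0], [0.64, 0.768, -0.0], [-0.0, -0.0, -1.0]]
wrist_force: [-1.9, -0.7, 7.5]
gripper_width: 0.008
```

```bash
python3 -m creep '[[0,0,1,0,0,0,0],[0,0,0.5,0,0,0,0],[0,0,0,0,0,0,0],[0,0,0,0,0,0,0],[0,0,0,0,0,0,0],[0,0,0,0,0,0,0],[0,0,0,0,0,0,0],[0,0,0,0,0,0,0],[0,0,0,0,0,0,0],[0,0,0,0,0,0,0]]'
```

```text
time_s: 17.0
tcp_pos: [0.4757, 0.0901, 0.0562]
ee_rot: [[-0.768, 0.64, 0.0], [0.64, 0.768, -0.0], [-0.001, -0.0, -1.0]]
wrist_force: [-5.6, -0.8, 17.3]
gripper_width: 0.007
```

The force jumped from about 5 N to 17 N with almost no further motion, so the button is bottomed. Contact began near z = 0.062, about 6 mm of travel. I lift straight up and move clear.

```bash
python3 -m creep '[[0,0,-2,0,0,0,0],[0,0,-4,0,0,0,0],[0,0,-10,0,0,0,0],[0,0,-25,0,0,0,0],[0,0,-30,0,0,0,0],[0,0,-30,0,0,0,0],[0,45,0,0,0,0,0],[0,45,0,0,0,0,0],[0,45,0,0,0,0,0],[0,0,0,0,0,0,0]]'
python3 - <<'E'
from h import *
c=capture('top');cv2.imwrite('pics/e.png',cv2.resize(c['color'][130:290,100:300],(750,600),interpolation=cv2.INTER_CUBIC))
bb,n=blob(c['color'],(196,259),'white',14);print(ray(c,bb,.062),n);s=sense();print(s['tcp_pos'],s['wrist_force'])
for k in ['spacer_block','stop_nut','screwdriver','pliers']:print(k,[x['xy'] for x in find_in('top',k)[:1]])
E
```

```text
time_s: 18.25
tcp_pos: [0.5637, 0.1959, 0.1547]
ee_rot: [[-0.769, 0.639, 0.0], [0.639, 0.769, 0.0], [-0.0, 0.0, -1.0]]
wrist_force: [-1.4, 0.6, -0.4]
gripper_width: 0.006
[0.47684099 0.09007141 0.062     ] 125
[0.5623111  0.1945884  0.15465224] [-0.24494832 -0.87054754  1.26320515]
spacer_block []
stop_nut []
screwdriver [[364.3, 271.0]]
pliers [[193.6, 142.0]]
```

View pics/e.png

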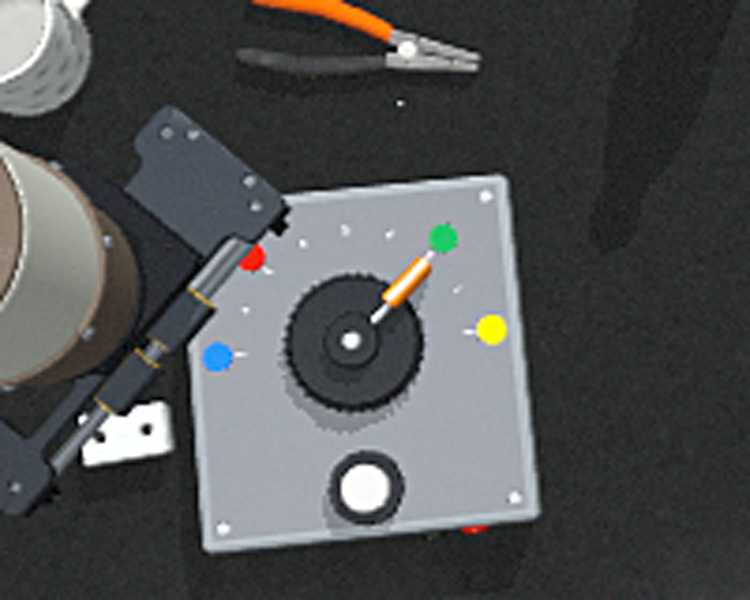

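The pointer is unchanged at green (443,238), the button at (365,488) looks as before, and the loose things are in place. The arm is clear at z = 0.155. Handing in.

```bash
python3 -c "
from station import finish_job;print(finish_job())"
```

```text
the job is handed in; nothing more can be done
None
```

The selector is set to green, the start button was pressed after that, and the job is handed in at about 18 s of the 45 s allowed. No verdict is reported, so this rests on my own checks.

- **Selector:** With closed fingers I pushed the tab clockwise round to the green dot, without taking it between the fingers. Four readings of the pointer gave -43.5° to -48.5°, against -45° for green and about ±8° allowed. A cruder reading from the tab's orange colour gave -51°. I discounted it because it includes the tab's side face. It would still be inside the limit.
- **Button:** I pressed it down about 6 mm to its stop. The force rose from about 5 N to 17 N with almost no further motion. I judged that it came back up only from the last top picture, where it looks as before.
- **Clear of everything:** In that picture the pointer is still at green and the arm is clear. The spacer block, screwdriver and pliers are where they were. The spacer block is partly hidden there, so the network did not find it. The nut is hidden behind the gripper, but was in place in the picture after the push.

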